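# Slide the blank carrier under the stamping bridge

### The job

Push the flat aluminium carrier plate, with the brass disc lying in its nest, along the dark steel base plate and in under the low steel bridge until its leading end is fully home, flush against the stop bar behind the bridge, so that the disc shows in the bridge's round window. Only push it with the fingers: never lift or tip the carrier, keep the disc in its nest, and leave the punch block, the tape roll and the tub where they stand. Finish with the hand clear of everything.

Things in the scene. Friction and masses are not known exactly. Their poses are not given: they have to be found in the camera images.
- fixture: Stamping fixture, fixed to the bench. Origin on the bench surface below the middle of the bridge's window; its x axis is the direction in which the carrier is pushed in, z up. The dark steel base plate is 8 mm thick (carrier slides on its top, z = 8), x -235 to +85, y -115 to +115 mm. With the carrier home, its origin is at fixture x = 0 and its trailing end at x = -65, 33 mm outside the bridge.
- window (a point): Centre of the bridge's round window (40 mm across), at the top of the bridge slab, 32 mm above the bench. The slab is 64 mm (fixture x) by 140 mm (y) by 8 mm, centred here; screw heads stand 4 mm above it. Its two legs, 14 mm wide and 64 mm long in x, stand at y 56 to 70 mm on either side, so the passage below is 112 mm wide and 16 mm high above the base plate.
- stop (a point): Middle of the stop bar's near face, where the carrier's leading end comes to rest: 65 mm beyond the window in fixture x, 6 mm above the base plate. Steel bar 100 mm long (fixture y), 12 mm wide, 12 mm high above the base plate.
- carrier: Loose flat aluminium plate, 130 (x) by 100 (y) by 12 mm thick, about 0.4 kg, symmetric, with a round nest in its top. Origin: centre of its underside, z up. Starts flat on the base plate, 125 to 145 mm before the window, up to 22 mm off the centre line and 0.25 rad askew. It has 6 mm of play at each side and 4 mm of headroom under the bridge; sliding it takes 1 to 5 N.
- disc: Loose brass disc, 32 mm across and 4 mm thick, lying in the carrier's nest (about 35 mm across) and standing 1.5 mm proud of the carrier's top. Origin at the centre of its underside.
- nest (a point): Centre of the floor of the carrier's nest, 9.5 mm above the carrier's underside.
- punch_block: Bystander: loose wooden block 60 x 100 x 30 mm full of upright steel punches (65 mm high in all), to the left of the bridge. Origin at the centre of its underside.
- tape_roll: Bystander: loose roll of paper tape lying flat, 84 mm across, 24 mm high, to the right of the bridge. Origin at the centre of its underside.
- tub: Bystander: loose open white plastic tub, 72 mm across, 75 mm high, to the right of the base plate. Origin at the centre of its underside.

How it is judged:
At the end, for the whole second after the job is handed in: The carrier lies flat and at rest on the base plate under the bridge, its leading end within 4 mm of home against the stop bar, within 0.06 rad of square, with the disc in its nest (within 4 mm) below the window (x of carrier in the frame of fixture between -0.004 and 0.004 m and y of carrier in the frame of fixture between -0.009 and 0.009 m and z of carrier in the frame of fixture below 0.01 m and angle between the x axis of carrier and the x axis of fixture, either way round below 0.06 rad and angle between carrier's own z axis and vertical below 0.03 rad and distance between disc and nest below 0.004 m and horizontal distance between disc and window below 0.013 m and linear speed of carrier below 0.01 m/s); the robot touches nothing.
It fails at once if the carrier is tipped by more than 0.1 rad (angle between carrier's own z axis and vertical above 0.1 rad).
It fails at once if the carrier is lifted more than 5 mm off the base plate (z of carrier in the frame of fixture above 0.013 m).
It fails at once if the disc leaves its nest (distance between disc and nest above 0.006 m).
It fails at once if the punch block, tape roll or tub is moved by more than 15 mm (distance of any of punch_block, tape_roll, tub from where it was at the start of the episode above 0.015 m).
It also fails if it takes over 72 s, if anything falls off the work surface, if the arm or the gripper's body presses on something with over 40 N, if the wrist force passes 120 N, or if a joint passes its speed limit or range.

### The arm

A 6-joint arm with a two-finger parallel gripper is mounted at the origin on the work surface. World frame = base frame: x ahead of the robot, y to its left, z up, the work surface at z = 0. Lengths are in m, angles in rad, forces in N, time in s.
With the tool pointing down it reaches from about 0.225 to 0.725 m from the base axis. Payload 3.1 kg.
Tool frame: the origin (TCP) lies at the very end of the fingers, on their centre line; the grasp point (between the pads) lies bot.grip_point_offset behind it (bot.grip_point_offset is the distance from the TCP to the grasp point, in m); z points along the fingers, y is the line along which they close (so a half turn about z gives the same grasp; the last joint's range is limited). The gripper opens to 85 mm and grips with 20 to 120 N. Pads are 22 mm wide; open, the fingers measure 114 mm over their backs; the gripper's body (76 mm by 85 mm) begins 54 mm behind the grasp point. The pads swing forward as they close: fully open they stand 13 mm farther back than shut.
Start: joints at [1.128, 0.048, 0.099, 1.622, 0, 1.443], TCP at [0.163, 0.499, 0.231] pointing down, gripper open.
Joint ranges: [-2.91, 2.91], [-0.99, 1.94], [-1.21, 1.42], [-2.12, 2.29], [-1.49, 1.47], [-3.14, 3.14]. Speed limits (rad/s): [2.79, 2.79, 3.14, 3.14, 3.14, 3.14].

### API

Orientations are given as a unit quaternion [w, x, y, z].
In Python, from workcell import bot gives the robot as it stands. The module is installed in compiled form; this text tells all that it offers.
- The arm moves only by the tool drive_tool, never from a script. Its argument "series" is a list that holds one entry, the list of rows, each a list of 7 numbers: the shift along the tool's x, y, z in cm, then the turn, a rotation vector about the tool's x, y, z in rad, then the opening, from 0 (shut) to 1 (fully open). In form: [[[dx, dy, dz, wx, wy, wz, claw], ...]]. A call has 1 to 12 rows; each row is the pose to reach, as a shift and turn from the pose commanded when the call began, along the tool's axes at that moment; what a row does not reach only later rows make up. A row lasts 1/8 s, in which the tool goes at most 62.5 mm and 10.7 degrees, less where a joint would pass 70% of its speed; a pose out of reach is approached as far as the arm can. A call with a gripper value outside its range is refused whole. The fingers move at their own pace and stop on an object; "grip_force" is the grip in N (left out, the last holds). Time passes only in rows, so rows that repeat a pose let the fingers close. It gives the time, the measured TCP pose, the force, the opening and the grip force at its end, in the units of the state.
- bot.get_obs(): the state, without advancing time (a new reading comes with each control period).
- bot.capture(name): name is "side" or "top" or "wrist"; returns a dict with "img" (480x640x3 uint8, red, green, blue), "K" (3x3 intrinsics, pixels), "k1" (the pictures are not rectified: a ray, as slopes to the right and down, at radius r is drawn at 1 + k1 r^2 times it, then the intrinsics apply), "R" (3x3) and "t" (3): a world point X has camera coordinates R X + t. Camera axes: x right, y down, z forward; pixel columns grow to the right and rows downward; lengths in m; the calibration is good to about 2 mm. A picture is of the moment at which its call begins. There is no depth.
- bot.finish_job(): hands the job in; it is judged then, once.
Trained networks look in the newest picture that a camera, given by its name, has taken for a name from the list of things; names that differ only in an ending like _2 or _b are one class to them, and where a whole thing is asked for, a point or a joint stands for the part that bears it (a point fixed in the world has none). Each returns a list of dicts, best first, with "score" (0 to 1); they miss things now and then, are a little off and sometimes report something else, mostly with a low value. They report only what shows in the picture. A call takes as long as a camera call.
- bot.find_in(camera, target): "point" ([x, y, z] in m, in world coordinates, good to about 4 mm: the middle of the surface that is visible of it).
- bot.place_of(camera, target): "point" ([x, y, z] in m, in world coordinates, good to about 4 mm: a listed point, or the origin of a listed thing).
The state is a dict: "time": time; "joint_positions": joint angles; "qvel": joint speeds; "tau": joint torques, N m; "position": TCP position; "ee_rot": TCP orientation; "contact_force": force on the tool from outside, world axes, zero at the start; "torque": the same for the moment, N m; "finger_gap": finger opening in m; "gripper_force": force on a finger pad.
Only numpy, scipy, OpenCV 4.12 (cv2) and the standard library are available. Lean on these libraries where they do the work, as an engineer would, in place of code of your own. Each camera call takes 0.05 s, during which the arm holds its last target. There are 200 camera calls.

## Working session

There is one attempt and no reset: what is moved stays moved. The work goes in short steps, Python scripts to look and compute and a tool call to move; the robot and the scene stay as the last step left them, time stands still between calls to the robot, and variables do not carry over. Pictures are saved under pics/ and viewed, at most 10 in all, crops included, and the job is handed in when it is done.

Besides the shell and the picture viewer there is one more tool, called as name([rows], argument=value, ...), one row to a line, values as JSON. drive_tool: Moves the arm, as the interface text tells. Its arguments: {"type":"object","properties":{"series":{"type":"array"},"grip_force":{"type":"number"}},"required":["series"]}

```bash
mkdir -p pics
cat > h.py <<'E'
from workcell import bot
import numpy as np, cv2
def snap(c,n):
    d=bot.capture(c); cv2.imwrite(f'pics/{n}.png',d['img'][:,:,::-1]); return d
def ray(d,u,v):
    K=np.array(d['K']);p=cv2.undistortPoints(np.array([[[u,v]]],float),K,np.array([d['k1'],0,0,0,0.]))[0,0]
    R=np.array(d['R']);return -R.T@np.array(d['t']),R.T@np.array([p[0],p[1],1])
def onz(d,u,v,z):
    o,r=ray(d,u,v);return o+r*(z-o[2])/r[2]
def proj(d,X):
    X=np.atleast_2d(X).astype(float)
    return cv2.projectPoints(X,cv2.Rodrigues(np.array(d['R'],float))[0],np.array(d['t'],float),np.array(d['K'],float),np.array([d['k1'],0,0,0,0.]))[0][:,0]
E
python3 - <<'E'
from h import *
for c in('top','side'):
    d=snap(c,c+'0')
    for t in('fixture','window','stop','carrier','nest','disc','punch_block','tape_roll','tub'):
        print(c,t,[(np.round(q['point'],4).tolist(),round(q['score'],2)) for q in bot.place_of(c,t)[:2]])
o=bot.get_obs();print(o['time'],o['position'],o['ee_rot'],o['contact_force'],bot.grip_point_offset)
E
```

```text
top fixture [([0.6293, -0.0462, -0.0014], 0.69), ([0.6551, -0.2398, -0.0016], 0.58)]
top window [([0.6346, -0.0469, 0.0295], 0.86)]
top stop [([0.6925, -0.0493, 0.0104], 0.56)]
top carrier [([0.4911, -0.0461, 0.0078], 0.63)]
top nest [([0.4938, -0.0484, 0.0186], 0.55)]
top disc [([0.4932, -0.3128, 0.001], 0.7), ([0.4949, -0.0447, 0.0158], 0.6)]
top punch_block [([0.6585, 0.1722, -0.0001], 0.72)]
top tape_roll [([0.653, -0.2382, 0.0004], 0.84)]
top tub [([0.4935, -0.3129, 0.0011], 0.56)]
side fixture [([0.6294, -0.0453, -0.0018], 0.88)]
side window [([0.6334, -0.0449, 0.0336], 0.89)]
side stop [([0.6969, -0.0483, 0.0128], 0.73)]
side carrier [([0.4918, -0.0467, 0.0095], 0.56)]
side nest [([0.4926, -0.0505, 0.0151], 0.93)]
side disc [([0.4947, -0.0468, 0.0183], 0.55)]
side punch_block [([0.6553, 0.1702, -0.0028], 0.61)]
side tape_roll [([0.6594, -0.2358, -0.0014], 0.94)]
side tub [([0.4958, -0.3131, -0.0005], 0.73)]
1.0 [0.1625635  0.49919991 0.23134575] [2.08661419e-05 1.56729066e-01 9.87641635e-01 3.11506038e-05] [-0.94272631  0.22275928 -0.05752939] 0.0187
```

View pics/top0.png

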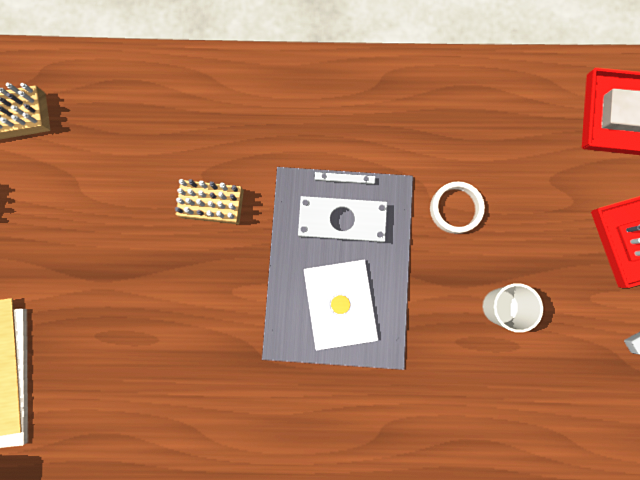

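View pics/side0.png

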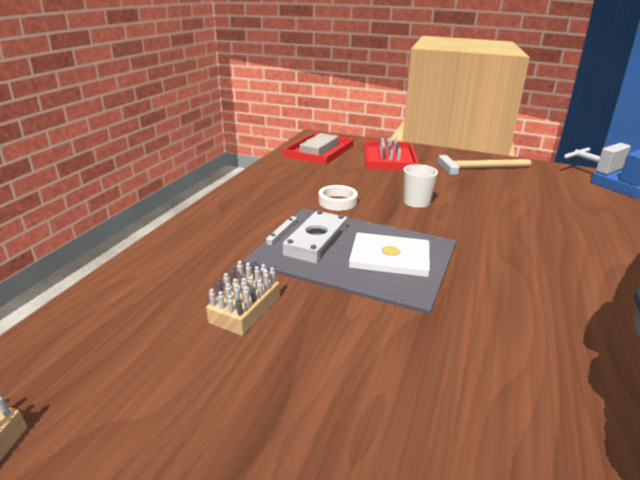

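The top view shows the plate with corners near (277,168), (413,177), (404,369), (263,360). The carrier's corners are near (304,268), (365,261), (378,341), (316,349), with the disc at (341,305). The bridge is at (342,219) and the stop bar at (345,178). The side view agrees. Next I'll work out the poses from pixels.

```bash
cat >> h.py <<'E'
def quad(d,mask,z,n=4):
    cs,_=cv2.findContours(mask,cv2.RETR_EXTERNAL,cv2.CHAIN_APPROX_NONE)
    c=max(cs,key=cv2.contourArea)[:,0]
    P=np.array([onz(d,u,v,z)[:2] for u,v in c])
    (cx,cy),(w,h),a=cv2.minAreaRect((P*1000).astype(np.float32)); return cx,cy,w,h,a
def carrier(d,box=(255,300,245,390)):
    g=d['img'].astype(int); m=((g.min(2)>170)|((g[:,:,0]>180)&(g[:,:,1]>130))).astype(np.uint8)
    k=np.zeros_like(m); u0,u1=0,0
    r0,r1,c0,c1=box; k[r0:r1,c0:c1]=m[r0:r1,c0:c1]; return k
E
python3 - <<'E'
from h import *
d=bot.capture('top')
k=carrier(d,(250,358,285,395));print('carrier',np.round(quad(d,k,.020),3))
g=d['img'].astype(int);m=np.zeros(g.shape[:2],np.uint8);m[(abs(g[:,:,0]-g[:,:,2])<60)]=1
k=np.zeros_like(m);k[155:380,255:422]=m[155:380,255:422];print('plate',np.round(quad(d,k,.008),3))
m=(g.min(2)>150).astype(np.uint8);k=np.zeros_like(m);k[190:246,290:395]=m[190:246,290:395];print('bridge',np.round(quad(d,k,.032),3))
for n,P,z in(('plate',[(277,168),(413,177),(404,369),(263,360)],.008),('carrier',[(304,268),(365,261),(378,341),(316,349)],.02)):
    print(n,np.round([onz(d,u,v,z) for u,v in P],4).tolist())
E
```

```text
carrier [494.985 -46.006 132.619 101.987   9.721]
plate [558.123 -45.565 234.221 320.683  87.118]
bridge [633.539 -47.644 142.37   66.288  87.085]
plate [[0.7212, 0.0622, 0.008], [0.7093, -0.1673, 0.008], [0.3931, -0.1508, 0.008], [0.4034, 0.0767, 0.008]]
carrier [[0.5523, 0.013, 0.02], [0.5654, -0.0862, 0.02], [0.4376, -0.1076, 0.02], [0.4234, -0.0086, 0.02]]
```

drive_tool([
  [[-38.3,-44.9,15,0,0,-0.265,0.5],[-38.3,-44.9,15,0,0,-0.265,0.5],[-38.3,-44.9,15,0,0,-0.265,0.5],[-38.3,-44.9,15,0,0,-0.265,0.5],[-38.3,-44.9,15,0,0,-0.265,0.5],[-38.3,-44.9,15,0,0,-0.265,0.5],[-38.3,-44.9,15,0,0,-0.265,0.5],[-38.3,-44.9,15,0,0,-0.265,0.5],[-38.3,-44.9,15,0,0,-0.265,0.5],[-38.3,-44.9,15,0,0,-0.265,0.5],[-38.3,-44.9,17.1,0,0,-0.265,0.5],[-38.3,-44.9,17.1,0,0,-0.265,0.5]],
])

```text
time: 2.55
position: [0.386, -0.0464, 0.0587]
ee_rot: [-0.002, 0.026, 1.0, 0.001]
contact_force: [-0.2, 0.9, 1.3]
finger_gap: 0.0429
gripper_force: 0.0
```

drive_tool([
  [[0,0,3,0,0,0,0.5],[0,0,4.7,0,0,0,0.5],[0,0,4.7,0,0,0,0.5]],
])

```text
time: 2.92
position: [0.3866, -0.0454, 0.0128]
ee_rot: [-0.001, 0.024, 1.0, 0.0]
contact_force: [0.1, 0.4, 0.0]
finger_gap: 0.0427
gripper_force: 0.0
```

Run:
```python
from h import *
o=bot.get_obs();print(o['position'],o['contact_force'],o['finger_gap'])
d=snap('side','side1');cv2.imwrite('pics/side1c.png',cv2.resize(d['img'][130:330,300:560,::-1],(780,600)))
```

```text
[ 0.38664883 -0.04540486  0.01283734] [0.14017085 0.36071545 0.01666296] 0.042739617790453655
```

View pics/side1c.png

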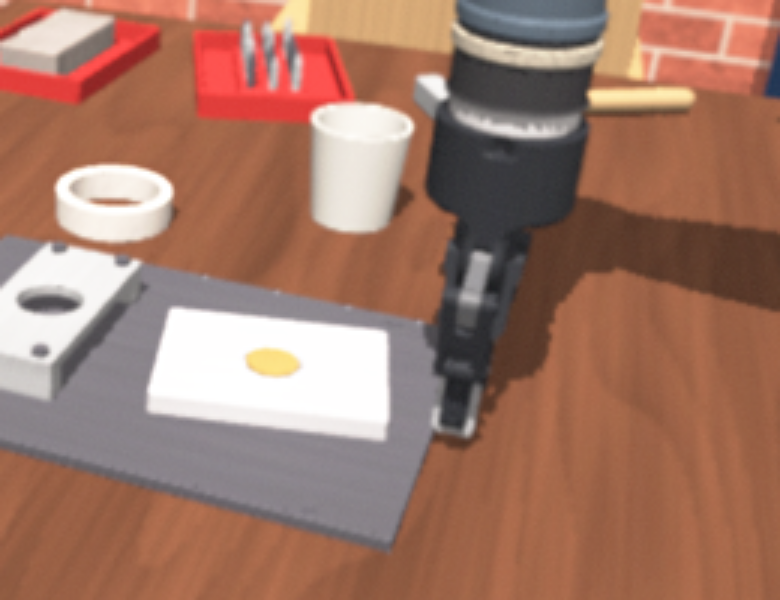

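The fingertips stand just above the base plate's level behind the carrier (crop ~(455,425)), clear of the carrier's near edge. I'll lower slightly and push the first stretch.

drive_tool([
  [[-1,0,0.25,0,0,0,0.5],[-2,0,0.25,0,0,0,0.5],[-2.5,0,0.25,0,0,0,0.5],[-3,0,0.25,0,0,0,0.5],[-3.5,0,0.25,0,0,0,0.5],[-4,0,0.25,0,0,0,0.5],[-4.5,0,0.25,0,0,0,0.5],[-5,0,0.25,0,0,0,0.5],[-5.5,0,0.25,0,0,0,0.5],[-5.5,0,0.25,0,0,0,0.5]],
])

```text
time: 4.22
position: [0.4439, -0.0494, 0.0109]
ee_rot: [0.001, 0.025, 1.0, -0.0]
contact_force: [0.1, -0.2, -0.7]
finger_gap: 0.0424
gripper_force: 0.2
```

Run:
```python
from h import *
o=bot.get_obs();print(o['position'],o['contact_force'])
d=snap('top','top2');cv2.imwrite('pics/top2c.png',cv2.resize(d['img'][150:380,240:430,::-1],None,fx=2.6,fy=2.6))
print(bot.place_of('top','carrier')[:1],bot.place_of('top','disc')[:2])
```

```text
[ 0.44385325 -0.04940433  0.01093208] [ 0.1231268  -0.15538185 -0.65365317]
[{'point': [0.5206, -0.055, 0.0095], 'score': 0.97}] [{'point': [0.5185, -0.0531, 0.0176], 'score': 0.71}]
```

View pics/top2c.png

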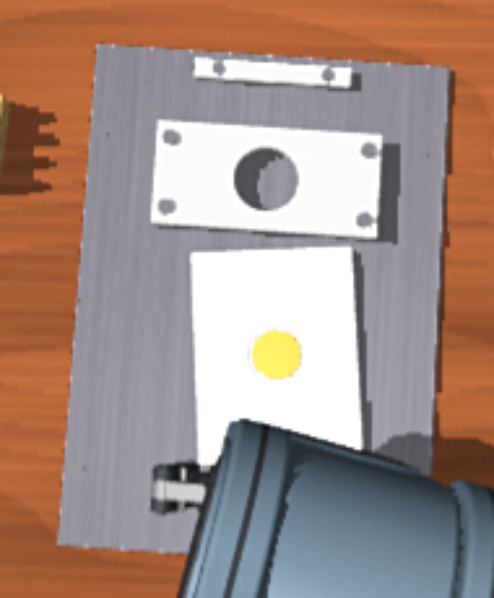

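The carrier has moved in and turned partly square. Its leading corners are at full-picture pixels ~(313,247) and (375.4,245), and the disc is in the nest at (346,286.5). Computing the pose in the fixture frame.

```bash
cat >> h.py <<'E'
O=np.array([.633,-.0482]);ph=-.050
def fx(p):
    d=np.array(p)[:2]-O;c,s=np.cos(ph),np.sin(ph);return np.array([c*d[0]+s*d[1],-s*d[0]+c*d[1]])*1000
E
python3 - <<'E'
from h import *
d=bot.capture('top')
P=[fx(onz(d,240+u/2.6,150+v/2.6,.02)) for u,v in((190,252),(352,247),(200,465),(362,445))]
D=fx(onz(d,240+275/2.6,150+355/2.6,.0215))
B=[fx(onz(d,240+u/2.6,150+v/2.6,.032)) for u,v in((158,120),(382,136),(152,222),(378,240))]
print(np.round(P,1),D,np.round(B,1),np.mean(B,0),'tcp',fx(bot.get_obs()['position']))
for a,b in((0,1),(2,0),(3,1)):
    v=P[b]-P[a];print(np.arctan2(v[1],v[0]))
E
```

```text
[[ -48.3   44.7]
 [ -38.4  -56.8]
 [-179.6   29.7]
 [-160.8  -69.4]] [-109.16765243  -12.44374069] [[ 32.3  70.1]
 [ 31.3 -70.5]
 [-32.3  69.4]
 [-34.2 -71.4]] [-0.72752457 -0.60325261] tcp [-189.05608606  -10.722485  ]
-1.4735484771821405
0.11384696520261253
0.1023914511306026
```

The carrier is 0.10 rad askew and 12 mm to the right, so it would catch the right leg. I'll back off, go around and nudge its right side towards +y, slightly behind its middle. That shifts it and squares it together.

drive_tool([
  [[1.5,0,0,0,0,0,0.5],[1.5,0,-3,0,0,0,0],[1.5,-3,-5,0,0,0,0],[-2,-7,-5,0,0,0,0],[-6.3,-8.6,-5,0,0,0,0],[-6.3,-8.6,-5,0,0,0,0],[-6.3,-8.6,-3,0,0,0,0],[-6.3,-8.6,-1,0,0,0,0],[-6.3,-8.6,-0.1,0,0,0,0],[-6.3,-8.6,-0.1,0,0,0,0]],
])

```text
time: 5.68
position: [0.5004, -0.1375, 0.0114]
ee_rot: [-0.001, 0.025, 1.0, 0.0]
contact_force: [-0.1, -0.6, -0.5]
finger_gap: 0.0002
gripper_force: 0.0
```

Run:
```python
from h import *
o=bot.get_obs();print(o['position'],fx(o['position']),o['contact_force'],o['finger_gap'])
d=snap('top','top3');cv2.imwrite('pics/top3c.png',cv2.resize(d['img'][150:380,240:480,::-1],None,fx=2.6,fy=2.6))
```

```text
[ 0.50035192 -0.13754199  0.01138997] [-128.01706255  -95.8599774 ] [-0.10438419 -0.60188382 -0.52983364] 0.0001865441332102882
```

View pics/top3c.png

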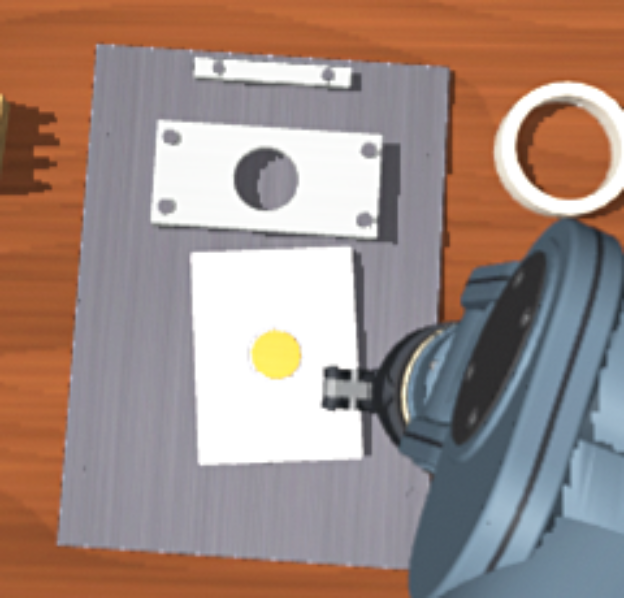

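The hand is right of the carrier, its corners at crop (190,252), (352,247), (362,457), (200,465), with no contact yet. Nudging.

drive_tool([
  [[0,0.6,0,0,0,0,0],[0,1.0,0,0,0,0,0],[0,1.4,0,0,0,0,0],[0,1.7,0,0,0,0,0],[0,2.0,0,0,0,0,0],[0,2.3,0,0,0,0,0],[0,2.6,0,0,0,0,0],[0,2.9,0,0,0,0,0],[0,2.9,0,0,0,0,0]],
])

```text
time: 6.85
position: [0.5027, -0.1088, 0.0118]
ee_rot: [-0.0, 0.025, 1.0, 0.0]
contact_force: [-1.0, -1.1, -0.0]
finger_gap: 0.0003
gripper_force: 0.7
```

drive_tool([
  [[0,-1,0,0,0,0,0],[0,-1.5,0,0,0,0,0],[0,-1.5,0,0,0,0,0]],
])

```text
time: 7.22
position: [0.5021, -0.1246, 0.0119]
ee_rot: [0.0, 0.025, 1.0, 0.0]
contact_force: [0.5, 0.8, -0.1]
finger_gap: 0.0001
gripper_force: 0.0
```

Run:
```python
from h import *
o=bot.get_obs();print(fx(o['position']),o['contact_force'])
d=snap('top','top4');cv2.imwrite('pics/top4c.png',cv2.resize(d['img'][150:380,240:480,::-1],None,fx=2.6,fy=2.6))
```

```text
[-126.91329216  -82.81093076] [ 0.50641171  0.80634779 -0.14061197]
```

View pics/top4c.png

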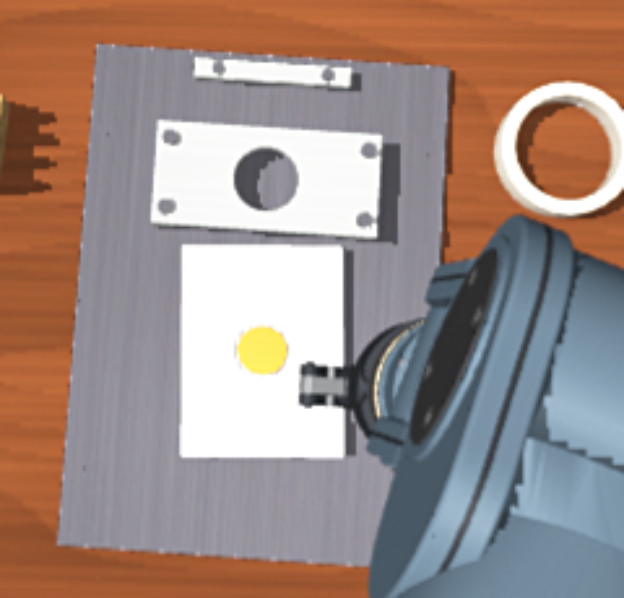

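Run:
```python
from h import *
d=bot.capture('top');C=((181,245),(344,245),(345,458),(180,458))
P=[fx(onz(d,240+u/2.6,150+v/2.6,.02)) for u,v in C]
D=fx(onz(d,240+262/2.6,150+350/2.6,.0215));print(np.round(P,1),np.mean(P,0),D)
for a,b in((3,0),(2,1),(1,0)):
    v=P[b]-P[a];print(np.arctan2(v[1],v[0]))
```

```text
[[ -44.2   50.7]
 [ -37.4  -51.8]
 [-169.4  -59.4]
 [-176.2   42.3]] [-106.81270143   -4.54940394] [-106.61354987   -4.18389261]
0.06330449009571384
0.057580917293030456
1.637014925793003
```

Now 0.06 rad and −4.4 mm off. One more small nudge, a bit further back, then go behind the carrier.

drive_tool([
  [[0.8,0.5,0,0,0,0,0],[0.8,1.0,0,0,0,0,0],[0.8,1.3,0,0,0,0,0],[0.8,1.6,0,0,0,0,0],[0.8,1.9,0,0,0,0,0],[0.8,2.2,0,0,0,0,0],[0.8,2.2,0,0,0,0,0],[0.8,1.2,0,0,0,0,0],[0.8,0,0,0,0,0,0],[0.8,0,-2,0,0,0,0],[0.8,0,-5,0,0,0,0]],
])

```text
time: 8.7
position: [0.4929, -0.1241, 0.0611]
ee_rot: [-0.001, 0.025, 1.0, 0.001]
contact_force: [0.1, 0.4, -0.1]
finger_gap: 0.0001
gripper_force: 0.0
```

drive_tool([
  [[6.9,2,0,0,0,0,0.7],[6.9,8.3,0,0,0,0,0.7],[6.9,8.3,0,0,0,0,0.7],[6.9,8.3,3,0,0,0,0.7],[6.9,8.3,5.15,0,0,0,0.7],[6.9,8.3,5.15,0,0,0,0.7]],
])

```text
time: 9.45
position: [0.4279, -0.0379, 0.0088]
ee_rot: [-0.002, 0.025, 1.0, 0.0]
contact_force: [0.2, 0.5, -1.3]
finger_gap: 0.0598
gripper_force: 0.0
```

Run:
```python
from h import *
o=bot.get_obs();print(o['position'],fx(o['position']),o['contact_force'])
d=snap('top','top5');cv2.imwrite('pics/top5c.png',cv2.resize(d['img'][150:380,240:480,::-1],None,fx=2.6,fy=2.6))
```

```text
[ 0.42789583 -0.03786967  0.00875067] [-2.05364142e+02  6.64862744e-02] [ 0.21770017  0.5232397  -1.26113023]
```

View pics/top5c.png

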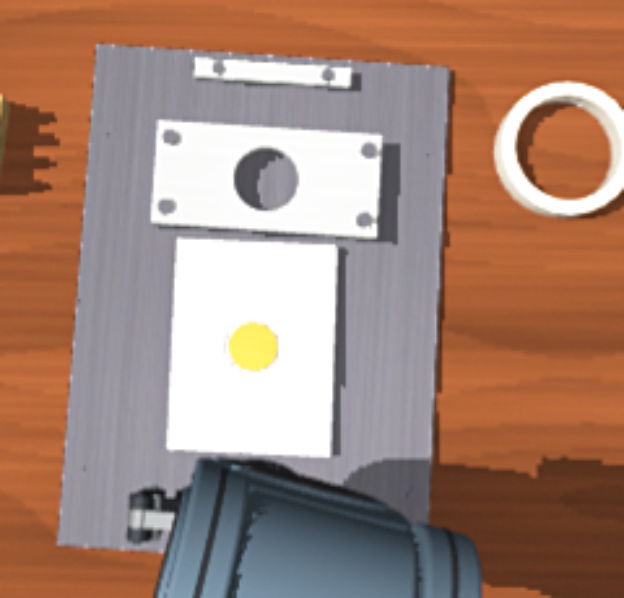

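The carrier now looks square and centred: corners at crop (176,237), (338,244), (331,457), (167,450), disc at (254,346). Pushing straight in with two fingers.

drive_tool([
  [[-1,0,-0.05,0,0,0,0.7],[-1.8,0,-0.05,0,0,0,0.7],[-2.4,0,-0.05,0,0,0,0.7],[-3,0,-0.05,0,0,0,0.7],[-3.6,0,-0.05,0,0,0,0.7],[-4.3,0,-0.05,0,0,0,0.7],[-5,0,-0.05,0,0,0,0.7],[-5.7,0,-0.05,0,0,0,0.7],[-6.4,0,-0.05,0,0,0,0.7],[-7,0,-0.05,0,0,0,0.7],[-7,0,-0.05,0,0,0,0.7]],
])

```text
time: 10.88
position: [0.4991, -0.0408, 0.0107]
ee_rot: [-0.0, 0.025, 1.0, -0.0]
contact_force: [-3.1, 0.2, 1.9]
finger_gap: 0.0597
gripper_force: 1.3
```

Run:
```python
from h import *
o=bot.get_obs();print(o['position'],fx(o['position']),o['contact_force'])
d=snap('side','side6');cv2.imwrite('pics/side6c.png',cv2.resize(d['img'][180:310,230:470,::-1],None,fx=3.2,fy=3.2))
print(bot.place_of('side','carrier')[:1],bot.place_of('side','disc')[:1])
```

```text
[ 0.49909075 -0.04084824  0.01072497] [-134.10933362    0.64990145] [-3.07364008  0.15074531  1.8541256 ]
[{'point': [0.5745, -0.0446, 0.0058], 'score': 0.94}] [{'point': [0.5716, -0.0484, 0.0169], 'score': 0.55}]
```

View pics/side6c.png

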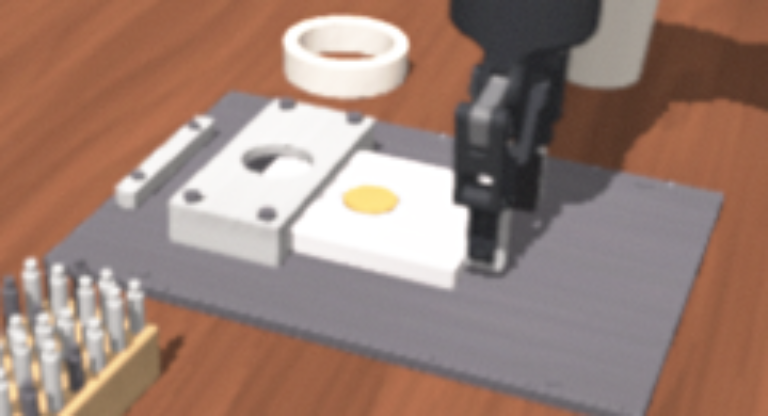

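The carrier is entering the bridge square and flat, with the disc in its nest at crop (370,200). Pushing on.

drive_tool([
  [[-0.7,0,0,0,0,0,0.7],[-1.4,0,0,0,0,0,0.7],[-2.1,0,0,0,0,0,0.7],[-2.8,0,0,0,0,0,0.7],[-3.5,0,0,0,0,0,0.7],[-4.2,0,0,0,0,0,0.7],[-4.8,0,0,0,0,0,0.7],[-5.2,0,0,0,0,0,0.7],[-5.4,0,0,0,0,0,0.7],[-5.4,0,0,0,0,0,0.7]],
])

```text
time: 12.28
position: [0.5535, -0.0436, 0.0108]
ee_rot: [0.0, 0.025, 1.0, 0.0]
contact_force: [-1.0, -0.2, -1.4]
finger_gap: 0.0599
gripper_force: 0.7
```

drive_tool([
  [[-0.15,0,0,0,0,0,0.7],[-0.3,0,0,0,0,0,0.7],[-0.45,0,0,0,0,0,0.7],[-0.45,0,0,0,0,0,0.7]],
])

```text
time: 12.78
position: [0.5561, -0.0437, 0.0107]
ee_rot: [-0.002, 0.025, 1.0, 0.0]
contact_force: [-5.6, 0.1, 1.4]
finger_gap: 0.0598
gripper_force: 2.9
```

drive_tool([
  [[-0.15,0,0,0,0,0,0.7],[-0.3,0,0,0,0,0,0.7],[-0.3,0,0,0,0,0,0.7]],
])

```text
time: 13.15
position: [0.5563, -0.0437, 0.0105]
ee_rot: [-0.005, 0.025, 1.0, -0.0]
contact_force: [-11.5, 0.9, 7.1]
finger_gap: 0.0601
gripper_force: 6.1
```

Force is building with no further motion, so the carrier is against the stop. Back off, raise and check.

drive_tool([
  [[1,0,0,0,0,0,0.7],[3,0,0,0,0,0,0.7],[6,0,-3,0,0,0,0.7],[12,0,-8,0,0,0,0.7],[17,0,-12,0,0,0,0.7],[17,0,-14,0,0,0,0.7],[17,0,-14,0,0,0,0.7],[17,0,-14,0,0,0,0.7]],
])

```text
time: 14.15
position: [0.3917, -0.0356, 0.1508]
ee_rot: [0.001, 0.025, 1.0, -0.0]
contact_force: [-1.0, -0.8, -0.3]
finger_gap: 0.0599
gripper_force: 0.0
```

Run:
```python
from h import *
o=bot.get_obs();print(o['time'],o['position'],o['contact_force'])
d=snap('top','top7');cv2.imwrite('pics/top7c.png',cv2.resize(d['img'][155:295,250:430,::-1],None,fx=4.2,fy=4.2))
for t in('carrier','disc','window','stop'):
  for q in bot.place_of('top',t)[:1]: print(t,np.round(fx(q['point']),1),q['score'])
```

```text
14.15 [ 0.39174018 -0.03564801  0.15081107] [-0.95639139 -0.75001922 -0.27319337]
carrier [-0.2  1.5] 0.9
disc [-3.1  3.2] 0.7
window [-0.   2.2] 0.75
stop [58.9 -1.8] 0.58
```

View pics/top7c.png

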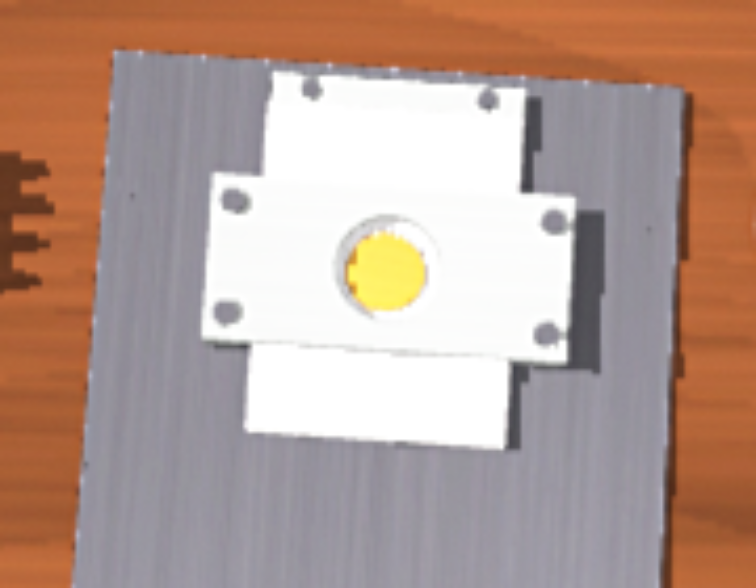

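The carrier lies square and flush with the stop bar, with no gap at row ~100. The disc shows in the window at crop (387,272), and the hand is clear.

```bash
python3 -c "
from workcell import bot;print(bot.finish_job())"
```

```text
the job is handed in; nothing more can be done
None
```

The carrier is pushed home against the stop bar, square under the bridge, with the disc showing in the window and the hand clear; the job is handed in, but no verdict came back.

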